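# Hold a plaster mould in the trimming board for scraping

### The arm

A 6-joint arm with a two-finger parallel gripper is mounted at the origin on a cart in front of the work surface, level with it; the furniture and walls round the work are solid. World frame = base frame: x ahead of the robot, y to its left, z up, the work surface at z = 0. Lengths are in mm, angles in rad, forces in N, time in s.
With the tool pointing down it reaches from about 375 to 975 mm from the base axis. Payload 3.8 kg.
Tool frame: the origin (TCP) lies midway between the tips of the shut fingers; the grasp point (between the pads) lies 19 mm behind it; z points along the fingers, y is the direction in which the jaws open and shut (so a half turn about z gives the same grasp; the last joint's range is limited). The gripper opens to 85 mm and grips with 20 to 120 N. Pads are 22 mm wide; open, the fingers measure 114 mm over their backs; the gripper's body (76 mm by 85 mm) begins 54 mm behind the grasp point. The pads swing forward as they close: fully open they stand 13 mm farther back than shut.
Start: joints at [1.243, 0.264, 1.604, -0, 1.274, -0.037], TCP at [193.533, 646.655, 205.78] pointing down, gripper open.
Joint ranges: [-2.63, 2.63], [-0.94, 2.18], [0.31, 2.57], [-1.31, 4.45], [0, 2.66], [-2.55, 2.55]. Speed limits (rad/s): [2.57, 2.57, 3.14, 3.14, 3.14, 3.14].

### API

Orientations are given as a rotation vector (axis times angle).
In Python, from bench import robot gives the robot as it stands. The module is installed in compiled form; this text tells all that it offers.
- The arm moves only by the shell command python3 -m jog 'ROWS' [FORCE]. ROWS is JSON, a list of rows, each a list of 5 numbers: the gripper command: -1 is fully open, 1 is shut, values between are in proportion, then the shift along the tool's x, y, z in m, then the turn about the tool's z in units of 5 degrees (1.0 is 5 degrees). A call has 1 to 12 rows; each row shifts and turns the commanded pose from where the row before left it, along the tool's axes as they then stand; what a row does not reach is not made up. A row lasts 1/12 s, in which the tool goes at most 41.7 mm and 7.16 degrees, less where a joint would pass 70% of its speed; a pose out of reach is approached as far as the arm can. A call is refused whole if a number of a shift passes 0.0417 or a number of a turn 1, either way. A call with a gripper value outside its range is refused whole. The fingers move at their own pace and stop on an object; FORCE is the grip in N (left out, the last holds). Time passes only in rows, so rows that do not move let the fingers close. It gives the time, the measured TCP pose, the force and the opening at its end, in the units of the state.
- robot.state(): the state, without advancing time (a new reading comes with each control period).
- robot.read_camera(name): name is "side" or "top" or "wrist"; returns a dict with "color" (384x512x3 uint8, blue, green, red), "range_z" (384x512 float32, mm along the optical axis (not along the pixel's ray), 0 where there is no reading), "fx", "fy", "cx", "cy" (pixels), "R" (3x3) and "t" (3): a world point X has camera coordinates R X + t; the wrist camera has in their place "tool_from_camera" (4x4, takes a point from camera to tool coordinates, whose origin is the TCP and whose axes are the flange's). Camera axes: x right, y down, z forward; pixel columns grow to the right and rows downward; lengths in mm; the calibration is good to about 2 mm. A picture is of the moment at which its call begins: read the wrist's pose just before it.
- robot.job_done(): hands the job in, once; it reports no verdict.
Trained networks look in a picture, given as the dict that the camera call returned (one of the last four; its "shot" number tells which), for a name from the list of things; names that differ only in an ending like _2 or _b are one class to them, and where a whole thing is asked for, a point or a joint stands for the part that bears it (a point fixed in the world has none). Each returns a list of dicts, best first, with "conf" (0 to 1); they miss things now and then, are a little off and sometimes report something else, mostly with a low value. They report only what shows in the picture. A call takes as long as a camera call.
- robot.search_frame(picture, target): "location" ([column, row] as shares, 0 to 1, of the picture: columns of its width, rows of its height, amid what is visible of it).
- robot.trace(picture, target): "pixels" (384x512 bool, what is visible of it) and "location" ([column, row] as shares, 0 to 1, of the picture: columns of its width, rows of its height, amid what is visible of it).
The state is a dict: "time_s": time; "joint_positions": joint angles; "qvel": joint speeds; "tau": joint torques, N m; "position": TCP position; "tcp_rot": TCP orientation; "wrist_force": force on the tool from outside, world axes, zero at the start; "ft_torque": the same for the moment, N m; "gripper_width": opening from 0.0 (shut) to 1.0 (fully open).
Only numpy, scipy, OpenCV 4.12 (cv2) and the standard library are available. Lean on these libraries where they do the work, as an engineer would, in place of code of your own. Each camera call takes 0.05 s, during which the arm holds its last target. There are 200 camera calls.

### The job

Lift the white plaster hump mould off the grey round bat it lies on and lay it flat side down on the bed of the wooden trimming board, with one long side flat against the fence and one end up against the dark stop block. Then press diagonally on it, so that it is pushed firmly against the fence and firmly down onto the bed at the same time, ready for a colleague to scrape its free end. Finish while still holding it with that push (do not let go), and leave the timer, the glaze jar and the clay dolphin where they are.

Things in the scene. Friction and masses are not known exactly. Their poses are not given: they have to be found in the camera images.
- mould_center (a point): Centre, half-way up, of the loose white plaster mould, 0.27 to 0.41 kg: 60 mm wide (its x), 110 long (y), 48 high (z, up). Solid, same at both flat ends. Its long sides are vertical for the lowest 24 mm (grasp here, across the 60 mm), then slope inward 14 mm each to the flat top, 32 mm wide. It starts flat side down on the grey bat.
- trim_board: Fixed wooden trimming board; origin at the centre of its underside, on the table. Smooth grey laminate bed (friction about 0.3) 220 mm (x) by 280 mm (y), upper face at z = 12 mm. The fence stands along the whole far (+x) edge: working face at x = +80 mm, looking to -x; top at z = 52 mm. The rest of the bed is free but for the stop block.
- fence_face (a point): Middle of the fence's working face (which looks to the board's -x), 20 mm above the bed; axes as the trimming board's.
- stop_face (a point): Middle of the working face of the fixed dark stop block, 18 mm above the bed; the face looks to the board's -y. Axes as the board's. The stop stands on the left (+y) part of the bed, reaches 76 mm out from the fence, is 30 mm thick and 36 mm high; at the fence it rises to 55 mm. Its place along the fence varies.
- wood_bat: Grey round bat, 222 mm across and 11 mm thick, fixed on the table, on which the mould starts; origin at the centre of its underside.
- timer: Bystander: wind-up timer with green dial, 63 mm across, 43 mm high; origin at the centre of its underside. Not to be moved.
- glaze_jar_cobalt: Bystander: glaze jar with black lid, 51 mm across, 60 mm high; origin at the centre of its underside. Not to be moved.
- dolphin: Bystander: flat blue clay dolphin, 48 x 66 x 7 mm, on the table; origin at the centre of its underside. Not to be moved.
- mould: The same mould; origin at the centre of its underside (11 mm above the table at the start), same axes.
- fence: The fence as a part of the trimming board; same origin and axes as trim_board.
- bed: The bed as a part of the trimming board; same origin and axes as trim_board.

How it is judged:
By the outcome, as a careful person would: the job done as asked, in the order asked, and still so for the second after the job is handed in, while the arm keeps its last pose, push and grip.
It also fails if it takes over 72 s, if anything falls off the work surface, if the arm or the gripper's body presses on something with over 40 N, if the wrist force passes 120 N, or if a joint passes its speed limit or range.

## Working session

There is one attempt and no reset: what is moved stays moved. The work goes in short steps, Python scripts to look and compute and a shell command to move; the robot and the scene stay as the last step left them, time stands still between calls to the robot, and variables do not carry over. Pictures are saved under pics/ and viewed, about 8 in all and at most 12, crops included, and the job is handed in when it is done.

```bash
mkdir -p pics
cat > h.py <<'E'
import numpy as np, cv2
from bench import robot
from scipy.spatial.transform import Rotation as Ro
def pts(p,mask=None):
    z=p["range_z"]; m=z>0
    if mask is not None: m&=mask
    v,u=np.nonzero(m); d=z[v,u]
    c=np.stack([(u-p["cx"])/p["fx"]*d,(v-p["cy"])/p["fy"]*d,d],1)
    if "R" in p: return (c-np.array(p["t"]))@np.array(p["R"])
    T=p["tool_from_camera"]; T=np.array(T); s=p["st"]
    c=c@T[:3,:3].T+T[:3,3]
    return c@Ro.from_rotvec(s["tcp_rot"]).as_matrix().T+np.array(s["position"])
def cam(n):
    s=robot.state(); p=robot.read_camera(n); p["st"]=s; return p
E
python3 - <<'E'
from h import *
s=robot.state(); print(s)
for n in ["top","side"]:
    p=cam(n); cv2.imwrite(f"pics/{n}0.png",p["color"])
    for t in ["mould","trim_board","stop_face","fence_face","wood_bat","timer","glaze_jar_cobalt","dolphin"]:
        r=robot.trace(p,t)
        for q in r[:2]:
            X=pts(p,q["pixels"])
            print(n,t,round(q["conf"],2),np.round(np.array(q["location"])*[512,384]),q["pixels"].sum(), np.median(X,0).round() if len(X) else None, np.percentile(X,[2,98],axis=0).round().tolist() if len(X) else None)
a=cv2.imread("pics/top0.png");b=cv2.imread("pics/side0.png")
E
```

```text
{'time_s': 0.0, 'joint_positions': array([ 1.24314278e+00,  2.64791672e-01,  1.60537108e+00,  1.89681196e-05,
        1.27368296e+00, -3.69364815e-02]), 'qvel': array([-0.00103136, -0.00136075,  0.00027528, -0.00112998,  0.00257351,
        0.00125958]), 'tau': array([ 2.09431499e-03, -5.15112233e+01, -3.67317581e+01,  9.82926440e-05,
        1.29420016e-02,  1.05218166e-05]), 'position': array([193.24871422, 645.92997591, 204.43770269]), 'tcp_rot': array([-0.45499751, -3.10803658,  0.00347482]), 'wrist_force': array([-0.75147385,  0.49669017,  0.53052193]), 'ft_torque': array([0.02013598, 0.00775345, 0.04967386]), 'gripper_width': 1.0049152840744573}
top mould 0.76 [157. 200.] 680 [502. 401.  56.] [[455.0, 355.0, 11.0], [555.0, 450.0, 63.0]]
top trim_board 0.85 [277. 196.] 5199 [528.  -2.  13.] [[416.0, -134.0, 6.0], [642.0, 142.0, 55.0]]
top stop_face 0.5 [249. 186.] 281 [571. 110.  52.] [[519.0, 91.0, 43.0], [623.0, 128.0, 69.0]]
top fence_face 0.87 [278. 165.] 816 [624.  -0.  51.] [[589.0, -115.0, 2.0], [656.0, 149.0, 56.0]]
top fence_face 0.51 [352. 135.] 259 [ 726. -252.   58.]
[... 807 characters left out ...]
58.0, 54.0]]
side stop_face 0.96 [234. 208.] 656 [566. 122.  47.] [[518.0, 35.0, 13.0], [621.0, 135.0, 66.0]]
side fence_face 0.59 [217. 192.] 496 [616.  57.  53.] [[588.0, -100.0, 20.0], [652.0, 160.0, 55.0]]
side fence_face 0.33 [235. 209.] 659 [563. 122.  46.] [[518.0, 57.0, 13.0], [621.0, 135.0, 66.0]]
side wood_bat 0.8 [262. 313.] 5113 [478. 437.  12.] [[393.0, 303.0, 5.0], [596.0, 507.0, 14.0]]
side timer 0.68 [155. 264.] 629 [710. 341.  25.] [[686.0, 311.0, 1.0], [742.0, 357.0, 44.0]]
side glaze_jar_cobalt 0.61 [203. 156.] 271 [ 729. -237.   40.] [[709.0, -271.0, 5.0], [753.0, -228.0, 62.0]]
side dolphin 0.73 [316. 267.] 218 [351. 287.   7.] [[332.0, 253.0, 1.0], [377.0, 303.0, 10.0]]
```

Run:
```python
import cv2,numpy as np
a=cv2.imread("pics/top0.png")[80:290,110:400];b=cv2.imread("pics/side0.png")[130:384,110:400]
a=cv2.resize(a,None,fx=1.35,fy=1.35);b=cv2.resize(b,None,fx=1.35,fy=1.35)
h=max(a.shape[0],b.shape[0]);f=lambda i:cv2.copyMakeBorder(i,0,h-i.shape[0],0,0,cv2.BORDER_CONSTANT)
cv2.imwrite("pics/v1.png",np.hstack([f(a),f(b)]))
```

```text
(no output)
```

View pics/v1.png

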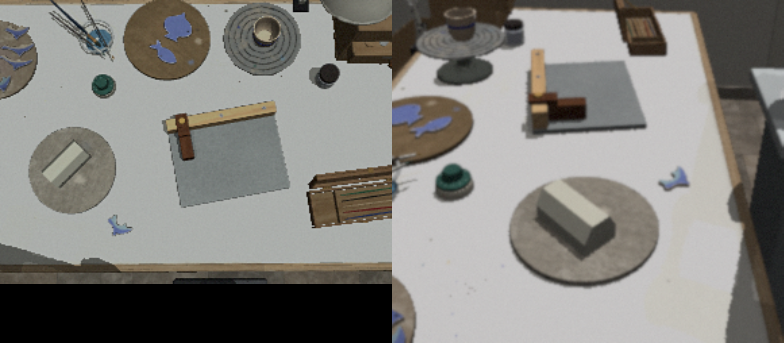

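Run:
```python
from h import *
P=[]
for n in ["top","side"]:
    p=cam(n)
    r=robot.trace(p,"mould")[0]; X=pts(p,r["pixels"]); T=X[X[:,2]>52]
    P.append(T); c,sz,an=cv2.minAreaRect(T[:,:2].astype(np.float32)); print(n,"mould top rect",c,sz,an,np.median(T[:,2]))
    rr=robot.trace(p,"trim_board")[0]; X=pts(p,rr["pixels"])
    print(" board rect",cv2.minAreaRect(X[:,:2].astype(np.float32)))
    A=pts(p); A=A[(abs(A[:,0]-540)<160)&(abs(A[:,1])<200)]
    F=A[(A[:,2]>44)&(A[:,2]<56)]; 
    F=F[(F[:,1]<70)&(F[:,0]>560)]
    print(" fence top rect",cv2.minAreaRect(F[:,:2].astype(np.float32)),len(F))
    k=np.polyfit(F[:,1],F[:,0],1); print(" fence line x=",k)
    B=A[(A[:,2]>7)&(A[:,2]<17)]; print(" bed rect",cv2.minAreaRect(B[:,:2].astype(np.float32)),np.median(B[:,2]))
    S=A[(A[:,2]>38)&(A[:,2]<60)&(A[:,0]<600)&(A[:,1]>60)]
    print(" stop rect",cv2.minAreaRect(S[:,:2].astype(np.float32)),np.median(S,0),len(S))
```

```text
top mould top rect (500.0046691894531, 402.8546142578125) (36.71516418457031, 110.03788757324219) 35.21858215332031 54.78822201715177
 board rect ((530.96923828125, -1.0173797607421875), (219.1236572265625, 285.0990295410156), 10.266571998596191)
 fence top rect ((631.5836791992188, -24.727806091308594), (31.741600036621094, 192.67437744140625), 10.2286958694458) 472
 fence line x= [-1.70283550e-01  6.26334891e+02]
 bed rect ((554.1463623046875, -1.834197998046875), (301.3897705078125, 384.9393005371094), 2.165902853012085) 12.318030350785104
 stop rect ((557.8307495117188, 112.70904541015625), (83.16859436035156, 84.23707580566406), 0.6692134141921997) [556.96303348 108.20229651  48.880488  ] 223
side mould top rect (509.6462097167969, 411.7156066894531) (39.56258010864258, 113.45446014404297) 48.814788818359375 59.409289423368925
 board rect ((532.7528686523438, -13.099456787109375), (229.4176788330078, 321.7706298828125), 11.142794609069824)
 fence top rect ((631.2884521484375, -23.9779052734375), (28.843769073486328, 190.01893615722656), 9.852724075317383) 303
 fence line x= [-1.72273496e-01  6.27631024e+02]
 bed rect ((497.56103515625, -20.366989135742188), (255.7293243408203, 347.9552001953125), 3.7407655715942383) 13.095817552202107
 stop rect ((558.0494384765625, 122.77713012695312), (74.66614532470703, 83.48773193359375), 89.9151611328125) [561.56488391 122.67883237  48.49202881] 310
```

The picture shows the mould on the bat, with its long axis running lower-left to upper-right. The board is in the middle with its fence on the far side, and the dark stop is at the fence's left end. I'll move the wrist camera over the mould for a finer measurement.

```bash
cat >> h.py <<'E'
def delta(x,y,z,yaw=None):
    "tool-axis shift (mm) to world target from measured pose; turn units to bring tool y to world angle yaw (deg, mod 180)"
    s=robot.state(); R=Ro.from_rotvec(s["tcp_rot"]).as_matrix()
    d=R.T@(np.array([x,y,z])-s["position"]); cy=np.degrees(np.arctan2(R[1,1],R[0,1]))
    print("t",round(s["time_s"],2),"pos",s["position"].round(1),"tool-y angle",cy.round(2),"shift",d.round(1), "zaxis",R[:,2].round(3),"F",np.round(s["wrist_force"],1),"w",round(s["gripper_width"],3))
    if yaw is not None:
        t=(-(yaw-cy)+90)%180-90; print("turn units",round(t/5,2))
E
python3 -c "
from h import *
delta(430,400,260,38)
p=cam('wrist');print(p['tool_from_camera'],p['fx'])"
```

```text
t 1.2 pos [193.6 646.6 205.8] tool-y angle 73.34 shift [-297.2 -168.5  -54.2] zaxis [ 0. -0. -1.] F [0.6 0.1 0.1] w 1.001
turn units 7.07
[[ 1.85247387e-04 -9.52082247e-01 -3.05842050e-01  7.83474820e+01]
 [ 9.99999853e-01  3.32200748e-04 -4.28440350e-04 -2.49400563e-01]
 [ 5.09511409e-04 -3.05841926e-01  9.52082169e-01 -1.67750580e+02]
 [ 0.00000000e+00  0.00000000e+00  0.00000000e+00  1.00000000e+00]] 282.10241554384345
```

```bash
python3 -m jog '[[-1,-0.03,-0.017,-0.0054,0],[-1,-0.03,-0.017,-0.0054,0],[-1,-0.03,-0.017,-0.0054,0],[-1,-0.03,-0.017,-0.0054,0],[-1,-0.03,-0.017,-0.0054,0],[-1,-0.03,-0.017,-0.0054,0],[-1,-0.03,-0.017,-0.0054,0],[-1,-0.03,-0.017,-0.0054,0],[-1,-0.03,-0.017,-0.0054,0],[-1,-0.03,-0.016,-0.0054,0]]' && python3 -m jog '[[-1,0,0,0,1],[-1,0,0,0,1],[-1,0,0,0,1],[-1,0,0,0,1],[-1,0,0,0,1],[-1,0,0,0,1],[-1,0,0,0,1],[-1,0,0,0,0],[-1,0,0,0,0]]'
python3 - <<'E'
from h import *
p=cam("wrist"); cv2.imwrite("pics/w1.png",p["color"])
r=robot.trace(p,"mould"); print([(q["conf"],q["location"]) for q in r])
X=pts(p,r[0]["pixels"]); print(np.percentile(X[:,2],[5,50,95]))
top=np.percentile(X[:,2],90); T=X[X[:,2]>top-5]
print("top",cv2.minAreaRect(T[:,:2].astype(np.float32)),T.mean(0),len(T)); c=np.cov(T[:,:2].T); w,v=np.linalg.eigh(c); print("long axis",np.degrees(np.arctan2(*v[::-1,1])))
A=pts(p); print("bat z",np.median(A[(abs(A[:,2]-11)<6)&(np.hypot(A[:,0]-490,A[:,1]-395)<95)][:,2]))
print("whole",cv2.minAreaRect(X[X[:,2]>16][:,:2].astype(np.float32)))
delta(500,402,120,35)
E
```

```text
time_s: 2.08
position: [433.4, 397.3, 260.3]
tcp_rot: [0.455, 3.108, 0.001]
wrist_force: [-0.3, 0.5, 0.7]
gripper_width: 1.003
time_s: 2.83
position: [432.5, 398.7, 259.9]
tcp_rot: [1.365, 2.829, 0.0]
wrist_force: [1.2, 0.8, -0.3]
gripper_width: 1.001
[(0.88, [0.5863, 0.4924])]
[34.77162576 57.84628026 59.75577215]
top ((508.08056640625, 408.2171325683594), (37.92216873168945, 110.4708023071289), 46.36711120605469) [505.92076199 409.78118029  58.52798075] 2056
long axis 136.33348286794939
bat z 10.789876421122614
whole ((508.1648254394531, 408.2895202636719), (60.094688415527344, 111.45049285888672), 46.5023193359375)
t 2.93 pos [432.4 398.7 259.8] tool-y angle 38.45 shift [-39.5  54.9 139.8] zaxis [ 0.  0. -1.] F [-0.4  0.  -0.1] w 1.005
turn units 0.69
```

View pics/w1.png

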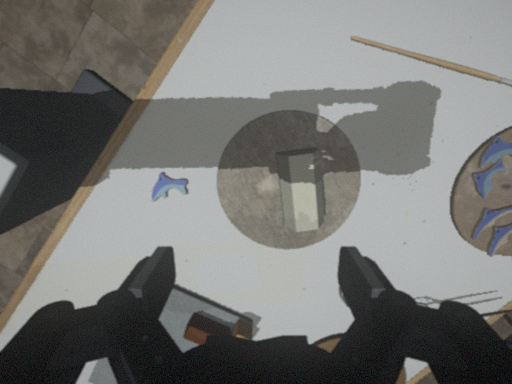

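The wrist picture shows the mould on the bat at about (300,190) px, with nothing near it. Its footprint fits 60 × 111 mm, centred at (508,408), with the width axis at 46.4°.

```bash
python3 -m jog '[[-1,0,0,0,-0.8],[-1,0,0,0,-0.8],[-1,0,0,0,0],[-1,0,0,0,0]]'; python3 -c "
from h import *
delta(508,408.3,110,46.4)"
```

```text
time_s: 3.27
position: [432.4, 398.8, 259.8]
tcp_rot: [-1.17, -2.916, 0.0]
wrist_force: [0.5, -0.2, 0.4]
gripper_width: 1.001
t 3.27 pos [432.4 398.8 259.8] tool-y angle 46.29 shift [-48.   59.1 149.8] zaxis [-0. -0. -1.] F [ 0.5 -0.2  0.4] w 1.001
turn units -0.02
```

```bash
python3 -m jog '[[-1,-0.012,0.0148,0.03,0],[-1,-0.012,0.0148,0.03,0],[-1,-0.012,0.0148,0.03,0],[-1,-0.012,0.0147,0.03,0],[-1,0,0,0.03,0],[-1,0,0,0,0],[-1,0,0,0,0],[-1,0,0,0,0]]'; python3 -c "
from h import *
delta(508,408.3,10,46.4)
p=cam('wrist')
r=robot.trace(p,'mould')
X=pts(p,r[0]['pixels']);print(cv2.minAreaRect(X[X[:,2]>16][:,:2].astype(np.float32)))"
```

```text
time_s: 3.93
position: [508.4, 408.9, 111.3]
tcp_rot: [1.168, 2.916, 0.002]
wrist_force: [0.2, -0.4, 0.7]
gripper_width: 1.004
t 3.93 pos [508.4 408.9 111.3] tool-y angle 46.32 shift [-1.000e-01 -8.000e-01  1.013e+02] zaxis [ 0.001  0.001 -1.   ] F [ 0.2 -0.4  0.7] w 1.004
turn units -0.02
((507.8916320800781, 408.49322509765625), (60.20690155029297, 110.83660888671875), 46.38178253173828)
```

```bash
python3 -m jog '[[-1,0,-0.0008,0.02,0],[-1,0,0,0.02,0],[-1,0,0,0.02,0],[-1,0,0,0.015,0],[-1,0,0,0.01,0],[-1,0,0,0.008,0],[-1,0,0,0.005,0],[-1,0,0,0.003,0],[-1,0,0,0,0],[-1,0,0,0,0]]' && python3 -m jog '[[1,0,0,0,0],[1,0,0,0,0],[1,0,0,0,0],[1,0,0,0,0],[1,0,0,0,0],[1,0,0,0,0],[1,0,0,0,0],[1,0,0,0,0],[1,0,0,0,0],[1,0,0,0,0],[1,0,0,0,0],[1,0,0,0,0]]' 50
```

```text
time_s: 4.87
position: [508.0, 408.2, 9.6]
tcp_rot: [1.168, 2.916, 0.002]
wrist_force: [-0.6, 0.6, -0.1]
gripper_width: 1.002
time_s: 5.87
position: [508.2, 408.4, 10.1]
tcp_rot: [1.168, 2.915, 0.003]
wrist_force: [-1.1, -0.8, 5.8]
gripper_width: 0.603
```

Width reads 0.60, where 60 mm would be about 0.71, and the force is +6 N up. I'll check the grip before lifting.

```bash
python3 -m jog '[[1,0,0,0,0],[1,0,0,0,0]]'; python3 -m jog '[[1,0,0,-0.003,0],[1,0,0,-0.003,0],[1,0,0,-0.006,0],[1,0,0,-0.008,0],[1,0,0,0,0],[1,0,0,0,0]]'
python3 - <<'E'
from h import *
p=cam("side"); cv2.imwrite("pics/s2.png",cv2.resize(p["color"][210:384,150:370],None,fx=3,fy=3))
p=cam("wrist"); r=robot.trace(p,"mould"); 
for q in r[:1]:
    X=pts(p,q["pixels"]); print(q["conf"],np.percentile(X[:,2],[2,50,90,98])); T=X[X[:,2]>60]; print(cv2.minAreaRect(T[:,:2].astype(np.float32)), T.mean(0))
    A=np.c_[T[:,:2],np.ones(len(T))]; print(np.linalg.lstsq(A,T[:,2],rcond=None)[0])
E
```

```text
time_s: 6.03
position: [508.2, 408.4, 10.1]
tcp_rot: [1.168, 2.915, 0.003]
wrist_force: [-1.2, -0.6, 5.6]
gripper_width: 0.606
time_s: 6.53
position: [508.1, 408.2, 29.7]
tcp_rot: [1.168, 2.915, 0.002]
wrist_force: [-0.2, 0.4, -3.5]
gripper_width: 0.605
0.73 [43.11530518 77.03927542 78.06951715 78.56545348]
((506.9684143066406, 408.2015686035156), (53.651248931884766, 110.44928741455078), 46.18755340576172) [497.87916955 417.0077422   74.82058125]
[2.99424679e-03 4.16791780e-04 7.31560027e+01]
```

View pics/s2.png

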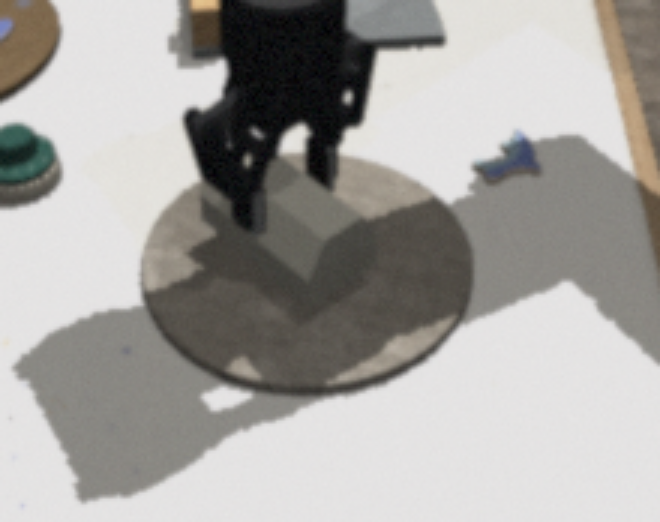

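The mould is lifted level and held by its vertical sides (3.5 N ≈ 0.36 kg). Next I'll lift it higher and carry it over the board.

```bash
python3 -m jog '[[1,0,0,-0.015,0],[1,0,0,-0.03,0],[1,0,0,-0.03,0],[1,0,0,-0.03,0],[1,0,0,-0.03,0],[1,-0.01,-0.011,-0.02,0],[1,-0.02,-0.022,-0.015,0],[1,-0.02,-0.022,0,0],[1,-0.02,-0.022,0,0],[1,-0.02,-0.022,0,0],[1,-0.02,-0.022,0,0],[1,-0.02,-0.022,0,0]]' && python3 -m jog '[[1,-0.02,-0.022,0,0],[1,-0.02,-0.022,0,0],[1,-0.02,-0.022,0,0],[1,-0.02,-0.022,0,0],[1,-0.02,-0.022,0,0],[1,-0.02,-0.022,0,0],[1,-0.012,-0.013,0,0],[1,0,0,0,1],[1,0,0,0,1],[1,0,0,0,1],[1,0,0,0,1],[1,0,0,0,1]]' && python3 -m jog '[[1,0,0,0,1],[1,0,0,0,1],[1,0,0,0,0.3],[1,0,0,0,0],[1,0,0,0,0],[1,0,0,0,0]]'
cat > board.py <<'E'
from h import *
def board(p):
    A=pts(p); A=A[(abs(A[:,0]-540)<170)&(abs(A[:,1])<190)]
    B=A[(A[:,2]>8)&(A[:,2]<16)&(A[:,0]<590)]; print("bed z",np.median(B[:,2]),len(B))
    th=np.radians(9.9)
    for _ in range(3):
        u=np.array([np.cos(th),np.sin(th)]); v=np.array([-u[1],u[0]])
        X=A[:,:2]@u; Y=A[:,:2]@v
        # fence working edge: per Y bin, smallest X of points at height 48-56
        m=(A[:,2]>46)&(A[:,2]<58)&(X>580)&(Y<150); E=[]
        for y in np.arange(-235,150,8):
            k=m&(abs(Y-y)<4)
            if k.sum()>8 : E.append((y,np.percentile(X[k],4),np.percentile(X[k],97)))
        E=np.array(E); E=E[(abs(E[:,1]-np.median(E[:,1]))<4)]
        f=np.polyfit(E[:,0],E[:,1],1); th-=np.arctan(f[0])
    u=np.array([np.cos(th),np.sin(th)]); v=np.array([-u[1],u[0]]); X=A[:,:2]@u; Y=A[:,:2]@v
    print("theta",np.degrees(th),"fence u",np.median(E[:,1]),np.median(E[:,2]),"span v",E[0,0],E[-1,0],len(E),"slope",f[0])
    fu=np.median(E[:,1])
    # fence face points below top
    k=(A[:,2]>22)&(A[:,2]<44)&(abs(X-fu)<12)&(Y<60); print("face pts u",np.median(X[k]) if k.sum() else None,k.sum())
    s=(A[:,2]>43)&(A[:,2]<53)&(X>fu-70)&(X<fu-14)&(Y>100); print("stop top: v",np.percentile(Y[s],[3,97]).round(1),"u min",np.percentile(X[(A[:,2]>43)&(A[:,2]<53)&(X>fu-90)&(X<fu-10)&(Y>100)],2).round(1),"z",np.median(A[s][:,2]),s.sum())
    q=(A[:,2]>20)&(A[:,2]<40)&(X>fu-70)&(X<fu-14)&(Y>60); print("stop sides v",np.percentile(Y[q],[5,25,50,75]) if q.sum() else None,q.sum())
E
python3 - <<'E'
from board import *
delta(500,20,200,9.9)
for n in ["wrist","top","side"]:
    p=cam(n); print(n)
    try: board(p)
    except Exception as e: print(e)
    if n=="wrist": cv2.imwrite("pics/w3.png",p["color"])
E
```

```text
time_s: 7.68
position: [502.1, 213.1, 198.3]
tcp_rot: [-1.167, -2.916, 0.001]
wrist_force: [0.5, -0.7, -3.4]
gripper_width: 0.604
time_s: 8.68
position: [497.7, 18.3, 198.4]
tcp_rot: [-1.778, -2.59, 0.001]
wrist_force: [-0.2, -0.4, -4.1]
gripper_width: 0.605
time_s: 9.18
position: [497.9, 18.6, 198.6]
tcp_rot: [-2.022, -2.404, 0.0]
wrist_force: [0.0, -0.7, -3.9]
gripper_width: 0.603
t 9.18 pos [497.9  18.6 198.6] tool-y angle 9.89 shift [ 1.1  2.3 -1.4] zaxis [-0. -0. -1.] F [ 0.  -0.7 -3.9] w 0.603
turn units -0.0
wrist
bed z 11.686664657480023 11692
theta 10.200024725512327 fence u 603.1884187555673 630.5965857231097 span v -195.0 45.0 27 slope 0.001448545662476681
face pts u 603.0019779121005 966
index -1 is out of bounds for axis 0 with size 0
top
bed z 12.298947531258046 1635
theta 10.642763544895042 fence u 604.6996632637686 630.0251025356765 span v -19.0 37.0 4 slope 0.004818280242358817
face pts u 603.4681286291184 16
index -1 is out of bounds for axis 0 with size 0
side
bed z 13.107146767609164 2541
theta 10.27081703024156 fence u 605.3612186202512 630.912198627441 span v -211.0 53.0 27 slope -0.002907545841287232
face pts u 605.7511127940181 65
index -1 is out of bounds for axis 0 with size 0
```

View pics/w3.png

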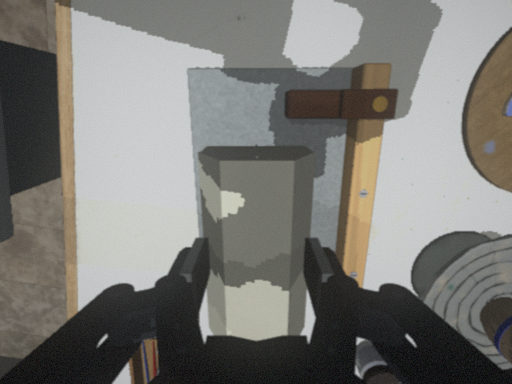

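The picture shows the mould held over the bed. The stop is at about (325,103) px, and the fence runs along x≈360 px. My stop window missed because of the axis offset, so I'll redo it.

Run:
```python
from board import *
th=np.radians(10.15)
u=np.array([np.cos(th),np.sin(th)]); v=np.array([-u[1],u[0]])
for n in ["wrist","side","top"]:
    p=cam(n)
    r=robot.trace(p,"stop_face"); print(n,[(round(q["conf"],2),q["location"]) for q in r])
    A=pts(p); X=A[:,:2]@u; Y=A[:,:2]@v
    s=(A[:,2]>43)&(A[:,2]<54)&(X>535)&(X<590)&(Y>-30)&(Y<70)
    print("stop top v",np.percentile(Y[s],[2,98]).round(1),"u min",X[s].min().round(1),"z",np.median(A[s][:,2]).round(1),s.sum())
    q=(A[:,2]>20)&(A[:,2]<40)&(X>535)&(X<590)&(Y>-30)&(Y<70); print("sides v",np.percentile(Y[q],[5,50,95]).round(1) if q.sum() else None,q.sum())
    b=(A[:,2]>8)&(A[:,2]<16); b&=(X<585)&(X>380)&(Y>-260)&(Y<60); print("bed u min, v range",np.percentile(X[b],[1]),np.percentile(Y[b],[1,99]))
    if n=="wrist":
        # fence edge per-bin
        for y in range(-180,1,30):
            k=(A[:,2]>46)&(A[:,2]<58)&(X>585)&(abs(Y-y)<6)
            if k.sum()>8: print(y,np.percentile(X[k],[2,98]).round(1))
    m=pts(p,robot.trace(p,"mould")[0]["pixels"])
    if n=="wrist":
        m=m[abs(m[:,2]-198)<80]; mu=np.c_[m[:,:2]@u,m[:,:2]@v,m[:,2]]; print("mould u,v,z",np.percentile(mu,[1,99],axis=0).round(1),cv2.minAreaRect(m[:,:2].astype(np.float32)))
print("u,v of TCP",np.array([robot.state()["position"][:2]@u,robot.state()["position"][:2]@v]))
```

```text
wrist [(0.77, [0.668, 0.2706])]
stop top v [-6.7 22.2] u min 535.0 z 47.6 1316
sides v None 0
bed u min, v range [414.29305214] [-159.8619206    47.63650526]
-180 [602.9 631.6]
-150 [603.  631.2]
-120 [603. 631.]
-90 [603.2 631.4]
-60 [602.9 631.4]
-30 [603.  631.6]
mould u,v,z [[ 464.9 -115.2  209.4]
 [ 522.4  -14.4  248.4]] ((498.1419677734375, 18.931957244873047), (60.279510498046875, 110.91130065917969), 10.036197662353516)
side [(0.85, [0.4564, 0.5445])]
stop top v [-2.1 27.8] u min 535.0 z 48.5 145
sides v [21.8 24.3 26.9] 134
bed u min, v range [415.20841644] [-224.89250308   50.78723892]
top [(0.89, [0.4824, 0.4758])]
stop top v [-6.6 22.1] u min 535.8 z 48.0 124
sides v None 0
bed u min, v range [413.73640703] [-198.74646291   46.63552452]
u,v of TCP [493.63857902 -69.54668492]
```

```bash
python3 -m jog '[[1,0,0.02,0.01,-0.04],[1,0,0.0234,0.02,0],[1,0,0,0.03,0],[1,0,0,0.03,0],[1,0,0,0.03,0],[1,0,0,0.025,0],[1,0,0,0.015,0],[1,0,0,0.01,0],[1,0,0,0.006,0],[1,0,0,0,0],[1,0,0,0,0]]'
python3 - <<'E'
from board import *
th=np.radians(10.15); u=np.array([np.cos(th),np.sin(th)]); v=np.array([-u[1],u[0]])
delta(*(537*u-68*v),11,10.15)
p=cam("wrist"); A=pts(p); X=A[:,:2]@u; Y=A[:,:2]@v
for y in (-40,-25): 
    k=(A[:,2]>46)&(A[:,2]<58)&(X>585)&(abs(Y-y)<8); print(y,k.sum(),np.percentile(X[k],[2,98]) if k.sum()>5 else 0)
s=(A[:,2]>43)&(A[:,2]<54)&(X>575)&(X<592)&(Y>-10)&(Y<70); print("stop v",np.percentile(Y[s],[2,98]) if s.sum() else 0)
s=(A[:,2]>43)&(A[:,2]<54)&(X>530)&(X<570)&(Y>-11)&(Y<70); print("stop v",np.percentile(Y[s],[2,98]) if s.sum() else 0)
m=pts(p,robot.trace(p,"mould")[0]["pixels"]); m=m[(m[:,2]>35)&(m[:,2]<75)]; print(cv2.minAreaRect(m[:,:2].astype(np.float32)),"v max",np.percentile(m[:,:2]@v,98))
E
```

```text
time_s: 10.7
position: [541.8, 26.0, 23.6]
tcp_rot: [2.018, 2.407, 0.001]
wrist_force: [1.2, 0.0, -4.3]
gripper_width: 0.599
t 10.7 pos [541.8  26.   23.6] tool-y angle 10.04 shift [ 1.8 -0.9 12.6] zaxis [ 0.001  0.    -1.   ] F [ 1.2  0.  -4.3] w 0.599
turn units -0.02
-40 1710 [602.74253984 631.16759613]
-25 1874 [602.73455034 631.15874234]
stop v [-5.89550866 22.54711434]
stop v [-5.83807041 22.56626862]
((541.7548217773438, 26.373382568359375), (60.1829719543457, 110.86770629882812), 10.130146026611328) v max -14.775753102598474
```

```bash
python3 -m jog '[[1,0,-0.001,0.005,0],[1,0,0,0.004,0],[1,0,0,0.002,0],[1,0,0,0.001,0],[1,0,0,0,0],[1,0,0,0,0]]'; python3 -m jog '[[1,0.002,0,0.0005,0],[1,0.002,0,0,0],[1,0.001,0,0,0],[1,0,0,0,0],[1,0,0,0,0]]'
```

```text
time_s: 11.3
position: [539.9, 25.9, 11.3]
tcp_rot: [-2.018, -2.407, 0.0]
wrist_force: [-3.0, -0.5, 3.4]
gripper_width: 0.6
time_s: 11.72
position: [540.6, 30.8, 11.1]
tcp_rot: [2.017, 2.406, 0.003]
wrist_force: [1.5, -2.5, 5.1]
gripper_width: 0.603
```

```bash
python3 -m jog '[[1,0.001,0,0,0],[1,0.001,0,0,0],[1,0,0,0,0],[1,0,0,0,0]]'; python3 -m jog '[[1,0.001,0,0,0],[1,0,0,0,0],[1,0,0,0,0]]';  python3 -m jog '[[1,0.001,0,0,0],[1,0,0,0,0],[1,0,0,0,0]]'
```

```text
time_s: 12.05
position: [540.1, 32.6, 11.1]
tcp_rot: [2.017, 2.406, 0.002]
wrist_force: [0.6, -2.4, 6.0]
gripper_width: 0.606
time_s: 12.3
position: [539.9, 33.5, 11.1]
tcp_rot: [2.017, 2.406, 0.002]
wrist_force: [0.9, -3.9, 6.0]
gripper_width: 0.604
time_s: 12.55
position: [539.8, 33.9, 11.1]
tcp_rot: [2.016, 2.405, 0.001]
wrist_force: [1.4, -6.5, 6.1]
gripper_width: 0.606
```

The end is touching the stop: fy has risen to −6.5 N and the motion has stalled. I'll release with a partial opening and retreat upward.

```bash
python3 -m jog '[[-0.5,0,0,0,0],[-0.5,0,0,0,0],[-0.5,0,0,0,0],[-0.5,0,0,0,0],[-0.5,0,0,0,0]]'; python3 -m jog '[[-0.5,0,0,-0.01,0],[-0.5,0,0,-0.02,0],[-0.5,0,0,-0.03,0],[-0.5,0,0,-0.03,0],[-0.5,0,0,-0.02,0],[1,0,-0.03,0,0],[1,0,-0.03,0,0],[1,0,-0.03,0,0],[1,0,-0.025,0,0],[1,0,0,0,0],[1,0,0,0,0],[1,0,0,0,0]]'
cat > m.py <<'E'
from board import *
th=np.radians(10.15); u=np.array([np.cos(th),np.sin(th)]); v=np.array([-u[1],u[0]])
def mould(n="wrist",save=None):
    p=cam(n); A=pts(p); X=A[:,:2]@u; Y=A[:,:2]@v
    if save: cv2.imwrite(save,p["color"])
    q=robot.trace(p,"mould")[0]; m=pts(p,q["pixels"]); m=m[(m[:,2]>25)&(m[:,2]<68)&(m[:,1]<80)]
    w=np.c_[m[:,:2]@u,m[:,:2]@v]; k=m[:,2]>54; T=m[k]
    print(n,round(q["conf"],2),"rect u,v",cv2.minAreaRect(w.astype(np.float32)),"top rect",cv2.minAreaRect(w[k].astype(np.float32)),"z",np.median(T[:,2]).round(1))
    for y in (-140,-100,-60,-25):
        k=(A[:,2]>46)&(A[:,2]<58)&(X>590)&(X<640)&(abs(Y-y)<8)
        if k.sum()>5: print(" fence u at",y,np.percentile(X[k],2).round(1))
    s=(A[:,2]>43)&(A[:,2]<54)&(X>575)&(X<592)&(Y>-11)&(Y<70); print(" stop v",np.percentile(Y[s],[2,98]).round(1) if s.sum() else 0)
    s=robot.state(); print(" tcp u,v,z",(s["position"][:2]@u).round(1),(s["position"][:2]@v).round(1),s["position"][2].round(1))
E
python3 -c "
from m import *
mould('wrist','pics/w4.png');mould('top'); delta(0,0,0,10.15)"
```

```text
time_s: 12.97
position: [537.6, 35.1, 9.7]
tcp_rot: [-2.018, -2.406, 0.001]
wrist_force: [0.1, 0.3, -0.1]
gripper_width: 0.751
time_s: 13.97
position: [426.2, 14.7, 121.3]
tcp_rot: [2.017, 2.406, 0.003]
wrist_force: [0.7, 0.6, 0.6]
gripper_width: -0.0
wrist 0.95 rect u,v ((536.9049682617188, -63.31583023071289), (107.1711196899414, 60.13306427001953), 89.95552062988281) top rect ((536.4727783203125, -64.158935546875), (104.85336303710938, 39.61293411254883), 89.9212417602539) z 59.6
 fence u at -140 602.6
 fence u at -100 602.6
 fence u at -60 602.4
 fence u at -25 602.7
 stop v [-6.4 22.4]
 tcp u,v,z 422.5 -60.6 121.0
top 0.52 rect u,v ((556.662841796875, -66.60562133789062), (20.776845932006836, 96.09606170654297), 0.041267819702625275) top rect ((551.555419921875, -66.60929870605469), (10.56199836730957, 96.09606170654297), 0.041267819702625275) z 60.1
 fence u at -140 602.4
 fence u at -100 602.7
 fence u at -60 603.0
 fence u at -25 603.3
 stop v [-4.3 21.9]
 tcp u,v,z 422.2 -60.5 120.6
t 14.17 pos [426.2  14.8 120.6] tool-y angle 10.05 shift [  59.8 -422.3  120.4] zaxis [ 0.001  0.    -1.   ] F [-0.5  0.4  0.2] w -0.001
turn units -0.02
```

View pics/w4.png

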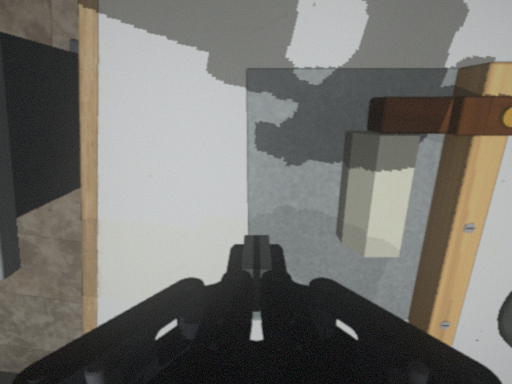

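The mould stands flat with its end at the stop, and is about 35 mm off the fence. I'll slide it to the fence with a low push of the shut fingers on its near long side, then press diagonally on the slope.

```bash
python3 -m jog '[[1,0,0.03,0.01,0],[1,0,0.016,0.03,0],[1,0,0,0.03,0],[1,0,0,0.015,0],[1,0,0,0.008,0],[1,0,0,0.004,0],[1,0,0,0,0],[1,0,0,0,0]]' && python3 -m jog '[[1,0,0.006,0,0],[1,0,0.006,0,0],[1,0,0.004,0,0],[1,0,0.004,0,0],[1,0,0.004,0,0],[1,0,0.004,0,0],[1,0,0,0,0],[1,0,0,0,0]]' && python3 -m jog '[[1,0,0.003,0,0],[1,0,0.003,0,0],[1,0,0.003,0,0],[1,0,0.003,0,0],[1,0,0.003,0,0],[1,0,0.003,0,0],[1,0,0,0,0],[1,0,0,0,0]]'; python3 -c "
from m import *
mould('wrist')"
```

```text
time_s: 14.83
position: [471.4, 22.7, 24.1]
tcp_rot: [2.018, 2.406, 0.001]
wrist_force: [0.4, -0.4, -0.4]
gripper_width: 0.002
time_s: 15.5
position: [498.1, 27.6, 23.2]
tcp_rot: [-2.018, -2.407, 0.0]
wrist_force: [-0.2, 0.2, 0.6]
gripper_width: 0.004
time_s: 16.17
position: [516.0, 30.7, 23.2]
tcp_rot: [2.018, 2.407, 0.0]
wrist_force: [-1.1, -0.4, 0.7]
gripper_width: -0.003
wrist 0.74 rect u,v ((543.8196411132812, -61.94955825805664), (101.60289764404297, 60.33515167236328), 89.93621826171875) top rect ((540.1165161132812, -60.79276657104492), (95.22481536865234, 45.68431854248047), 89.6143569946289) z 59.6
 fence u at -100 602.6
 fence u at -60 602.6
 fence u at -25 602.6
 stop v [-5.8 22.4]
 tcp u,v,z 513.3 -60.7 23.2
```

```bash
python3 -m jog '[[1,0,0.003,0,0],[1,0,0.003,0,0],[1,0,0.003,0,0],[1,0,0.003,0,0],[1,0,0.003,0,0],[1,0,0,0,0],[1,0,0,0,0]]'; python3 -c "
from m import *
mould('wrist','pics/w5.png');mould('top')"
```

```text
time_s: 16.85
position: [531.5, 33.5, 23.4]
tcp_rot: [2.018, 2.406, 0.002]
wrist_force: [-0.5, 0.6, 0.9]
gripper_width: -0.001
wrist 0.82 rect u,v ((559.4795532226562, -64.9885482788086), (59.9954948425293, 102.5634765625), 0.095060333609581) top rect ((558.9390869140625, -61.936100006103516), (92.68450164794922, 39.65355682373047), 89.69098663330078) z 59.6
 fence u at -100 602.9
 fence u at -60 602.7
 fence u at -25 602.8
 stop v [-8.  22.4]
 tcp u,v,z 528.9 -60.7 23.4
top 0.59 rect u,v ((534.3350830078125, -29.277761459350586), (10.195087432861328, 4.462058067321777), 42.26808547973633) top rect ((0.0, 0.0), (0.0, 0.0), 0.0) z nan
 stop v [ 2.8 20.3]
 tcp u,v,z 528.6 -60.7 23.4
  return _methods._mean(a, axis=axis, dtype=dtype,
  ret = ret.dtype.type(ret / rcount)
```

View pics/w5.png

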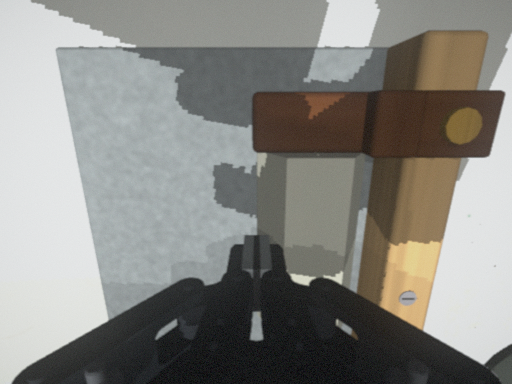

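The picture shows the mould's end flush at the stop (row ≈155 px) and about 13 mm left between its side and the fence. I'll continue.

```bash
python3 -m jog '[[1,0,0.003,0,0],[1,0,0.003,0,0],[1,0,0.003,0,0],[1,0,0.002,0,0],[1,0,0,0,0],[1,0,0,0,0]]';python3 -m jog '[[1,0,0.001,0,0],[1,0,0.001,0,0],[1,0,0,0,0],[1,0,0,0,0]]';python3 -m jog '[[1,0,0.001,0,0],[1,0,0.0005,0,0],[1,0,0,0,0],[1,0,0,0,0]]'; python3 -c "
from m import *
mould('wrist')"
```

```text
time_s: 17.55
position: [541.9, 35.4, 23.3]
tcp_rot: [2.018, 2.407, 0.001]
wrist_force: [-0.0, 0.0, -0.3]
gripper_width: -0.003
time_s: 17.88
position: [543.2, 35.6, 23.2]
tcp_rot: [-2.018, -2.407, 0.0]
wrist_force: [-1.6, 0.6, 0.8]
gripper_width: -0.0
time_s: 18.22
position: [544.8, 35.9, 23.2]
tcp_rot: [2.019, 2.407, 0.0]
wrist_force: [-2.6, -1.2, -0.3]
gripper_width: 0.008
wrist 0.97 rect u,v ((573.099609375, -66.21351623535156), (99.77107238769531, 60.373512268066406), 89.95609283447266) top rect ((570.64794921875, -63.27186584472656), (90.4024429321289, 43.153926849365234), 89.5094223022461) z 59.6
 fence u at -100 591.9
 fence u at -60 591.7
 fence u at -25 591.6
 stop v [-7.  22.3]
 tcp u,v,z 542.6 -60.7 23.3
```

```bash
python3 -m jog '[[1,0,0.001,0,0],[1,0,0,0,0],[1,0,0,0,0],[1,0,0,0,0]]'; python3 -m jog '[[1,0.0,0.001,0,0],[1,0,0,0,0],[1,0,0,0,0],[1,0,0,0,0]]'
```

```text
time_s: 18.65
position: [545.0, 35.8, 23.2]
tcp_rot: [-2.018, -2.407, 0.002]
wrist_force: [-4.5, -1.1, 3.6]
gripper_width: 0.001
time_s: 18.98
position: [545.1, 35.9, 23.1]
tcp_rot: [-2.017, -2.406, 0.004]
wrist_force: [-7.6, -1.2, 5.2]
gripper_width: -0.002
```

The fence is met: force rises about 3 N per mm, and the far side is at u = 603, the same as the fence face. Next I'll back off slightly, rise to the slope and come in for the diagonal press.

```bash
python3 -m jog '[[1,0,-0.005,0,0],[1,0,-0.005,0,0],[1,0,0,-0.012,0],[1,0,0,-0.012,0],[1,0,0,0,0],[1,0,0,0,0]]'; python3 -c "
from m import *
mould('wrist')"; python3 -m jog '[[1,0,0.004,0,0],[1,0,0.003,0,0],[1,0,0.002,0,0],[1,0,0.001,0,0],[1,0,0,0,0],[1,0,0,0,0]]'
```

```text
time_s: 19.48
position: [539.2, 34.6, 49.5]
tcp_rot: [2.016, 2.404, 0.005]
wrist_force: [0.4, -0.6, -0.4]
gripper_width: 0.001
wrist 0.84 rect u,v ((572.8894653320312, -63.500099182128906), (93.99571990966797, 60.47921371459961), 89.70916748046875) top rect ((572.6597290039062, -57.096046447753906), (39.18960189819336, 77.96121978759766), 0.12561534345149994) z 59.6
 fence u at -140 602.5
 fence u at -100 594.5
 fence u at -60 591.6
 fence u at -25 591.5
 stop v [-7.  22.8]
 tcp u,v,z 535.3 -60.8 47.9
time_s: 20.08
position: [546.7, 36.2, 47.0]
tcp_rot: [-2.018, -2.407, 0.001]
wrist_force: [0.0, -0.4, -0.4]
gripper_width: -0.0
```

```bash
python3 -m jog '[[1,0,0.002,0,0],[1,0,0.001,0,0],[1,0,0.001,0,0],[1,0,0,0,0],[1,0,0,0,0]]'; python3 -m jog '[[1,0,0.001,0.0006,0],[1,0,0.001,0.0006,0],[1,0,0,0,0],[1,0,0,0,0]]'; python3 -m jog '[[1,0,0.001,0.0006,0],[1,0,0.001,0.0006,0],[1,0,0,0,0],[1,0,0,0,0]]'
```

```text
time_s: 20.5
position: [550.8, 36.9, 47.3]
tcp_rot: [2.018, 2.407, 0.0]
wrist_force: [0.3, 0.4, 0.3]
gripper_width: 0.001
time_s: 20.83
position: [552.6, 37.3, 46.0]
tcp_rot: [-2.018, -2.407, 0.0]
wrist_force: [0.2, -0.5, 0.2]
gripper_width: -0.0
time_s: 21.17
position: [554.6, 37.6, 44.8]
tcp_rot: [-2.019, -2.407, 0.0]
wrist_force: [0.5, -0.2, -0.2]
gripper_width: 0.003
```

There's no contact where I expected it. I'll look before going on.

Run:
```python
from m import *
mould('wrist')
p=cam("side"); cv2.imwrite("pics/s3.png",cv2.resize(p["color"][140:260,180:340],None,fx=4.8,fy=4.8,interpolation=cv2.INTER_CUBIC))
R=np.array(p["R"]);t=np.array(p["t"])
c=R@robot.state()["position"]+t; print("TCP px in crop",((c[0]/c[2]*p["fx"]+p["cx"])-180)*4.8,((c[1]/c[2]*p["fy"]+p["cy"])-140)*4.8)
```

```text
wrist 0.62 rect u,v ((617.1746826171875, -84.3691177368164), (30.481121063232422, 115.40803527832031), 0.16322235763072968) top rect ((0.0, 0.0), (0.0, 0.0), 0.0) z nan
 fence u at -140 612.1
 fence u at -100 602.7
 fence u at -60 591.3
 fence u at -25 591.2
 stop v [-7.  22.7]
 tcp u,v,z 552.5 -60.7 44.9
TCP px in crop 296.552802379796 253.62074924810608
  return _methods._mean(a, axis=axis, dtype=dtype,
  ret = ret.dtype.type(ret / rcount)
```

View pics/s3.png

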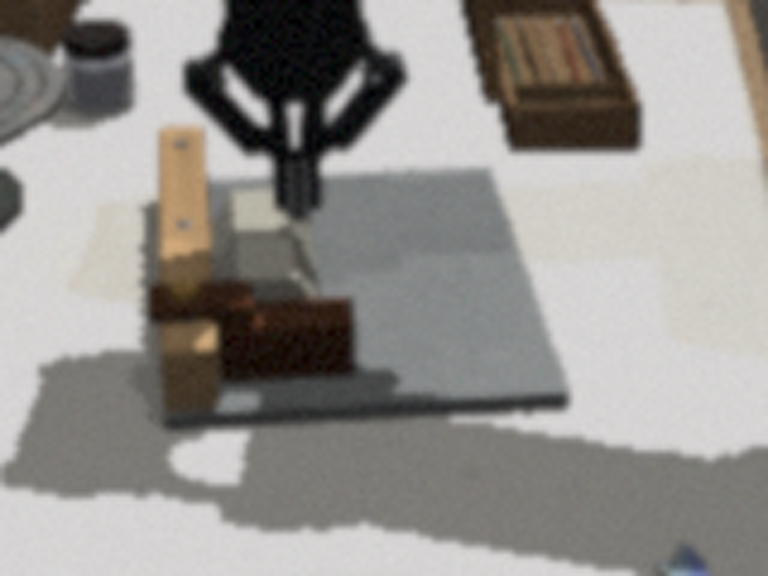

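The finger tips appear higher than the nominal TCP. I'll measure them directly from the wrist depth in tool coordinates.

Run:
```python
from m import *
p=cam("wrist"); cv2.imwrite("pics/w6.png",p["color"][:, :]); T=np.array(p["tool_from_camera"]); z=p["range_z"]
vv,uu=np.mgrid[0:384,0:512]; c=np.stack([(uu-p["cx"])/p["fx"]*z,(vv-p["cy"])/p["fy"]*z,z],-1); tl=c@T[:3,:3].T+T[:3,3]
Ti=np.linalg.inv(T); 
for q in ([0,0,0],[0,0,-20],[11,0,0],[11,0,-20]): 
    k=Ti[:3,:3]@q+Ti[:3,3]; print(q,"px",(k[:2]/k[2]*[p["fx"],p["fy"]]+[p["cx"],p["cy"]]).round())
for r in range(200,290,6): print(r,[ (tl[r,cc].round(0).tolist(), int(p["color"][r,cc].mean())) for cc in (245,252,262,269)])
k=Ti[:3,:3]@[0,0,0]+Ti[:3,3]
```

```text
[0, 0, 0] px [256. 230.]
[0, 0, -20] px [257. 244.]
[11, 0, 0] px [256. 214.]
[11, 0, -20] px [257. 227.]
200 [([18.0, -7.0, 6.0], 102), ([21.0, -3.0, -3.0], 102), ([25.0, 3.0, -13.0], 101), ([26.0, 7.0, -15.0], 136)]
206 [([15.0, -7.0, 4.0], 103), ([18.0, -3.0, -4.0], 99), ([22.0, 3.0, -14.0], 101), ([22.0, 7.0, -15.0], 138)]
212 [([10.0, -8.0, 5.0], 100), ([13.0, -3.0, -1.0], 99), ([18.0, 3.0, -14.0], 99), ([18.0, 7.0, -15.0], 137)]
218 [([6.0, -8.0, 6.0], 121), ([9.0, -3.0, -2.0], 98), ([14.0, 3.0, -14.0], 96), ([15.0, 7.0, -16.0], 136)]
224 [([2.0, -8.0, 6.0], 164), ([5.0, -3.0, -2.0], 99), ([9.0, 3.0, -12.0], 103), ([11.0, 7.0, -15.0], 138)]
230 [([-3.0, -8.0, 6.0], 167), ([1.0, -3.0, -2.0], 90), ([6.0, 3.0, -13.0], 92), ([7.0, 7.0, -15.0], 131)]
236 [([11.0, -6.0, -31.0], 82), ([10.0, -2.0, -30.0], 71), ([11.0, 3.0, -32.0], 75), ([3.0, 7.0, -15.0], 101)]
242 [([11.0, -6.0, -38.0], 75), ([11.0, -2.0, -39.0], 72), ([11.0, 3.0, -38.0], 75), ([10.0, 6.0, -37.0], 94)]
248 [([10.0, -6.0, -43.0], 75), ([11.0, -2.0, -44.0], 69), ([11.0, 3.0, -45.0], 75), ([11.0, 6.0, -44.0], 65)]
254 [([11.0, -5.0, -50.0], 72), ([11.0, -2.0, -50.0], 68), ([11.0, 3.0, -50.0], 70), ([11.0, 6.0, -50.0], 72)]
260 [([10.0, -5.0, -55.0], 68), ([11.0, -2.0, -56.0], 66), ([11.0, 2.0, -55.0], 69), ([11.0, 6.0, -56.0], 70)]
266 [([11.0, -5.0, -60.0], 63), ([11.0, -2.0, -60.0], 62), ([11.0, 2.0, -60.0], 69), ([10.0, 5.0, -59.0], 71)]
272 [([12.0, -5.0, -67.0], 41), ([9.0, -2.0, -62.0], 92), ([9.0, 2.0, -63.0], 103), ([11.0, 5.0, -66.0], 40)]
278 [([11.0, -5.0, -70.0], 39), ([6.0, -2.0, -63.0], 49), ([11.0, 2.0, -70.0], 41), ([12.0, 5.0, -71.0], 44)]
284 [([12.0, -4.0, -75.0], 38), ([7.0, -2.0, -68.0], 40), ([10.0, 2.0, -72.0], 34), ([13.0, 5.0, -76.0], 37)]
```

The fingers really end about 28 mm behind the nominal TCP and are ±7 mm thick, so they are now above the mould top. My earlier "low" push was in fact on the slope, which explains its up-force. I'll back off, go down so the tips sit mid-slope (TCP z≈20), and press from there.

```bash
python3 -m jog '[[1,0,-0.01,0,0],[1,0,-0.01,0,0],[1,0,0,0.01,0],[1,0,0,0.01,0],[1,0,0,0.005,0],[1,0,0,0,0],[1,0,0,0,0]]'; python3 -c "
from m import *
mould('wrist')"; python3 -m jog '[[1,0,0.002,0,0],[1,0,0.002,0,0],[1,0,0.002,0,0],[1,0,0,0,0],[1,0,0,0,0]]';python3 -m jog '[[1,0,0.001,0,0],[1,0,0.001,0,0],[1,0,0,0,0],[1,0,0,0,0]]'
```

```text
time_s: 21.95
position: [534.3, 34.1, 18.9]
tcp_rot: [-2.018, -2.406, 0.002]
wrist_force: [0.2, -0.2, 0.6]
gripper_width: 0.001
wrist 0.63 rect u,v ((573.0440673828125, -62.371421813964844), (60.506893157958984, 92.83917236328125), 0.10999900102615356) top rect ((568.691162109375, -63.459842681884766), (90.5765380859375, 46.98062515258789), 89.95643615722656) z 59.6
 fence u at -100 603.3
 fence u at -60 592.9
 fence u at -25 592.9
 stop v [-7.  22.7]
 tcp u,v,z 532.9 -60.7 19.8
time_s: 22.47
position: [541.2, 35.2, 20.1]
tcp_rot: [2.018, 2.407, 0.0]
wrist_force: [-0.3, -0.8, -0.3]
gripper_width: -0.004
time_s: 22.8
position: [542.8, 35.5, 19.9]
tcp_rot: [-2.019, -2.407, 0.0]
wrist_force: [-0.0, 0.3, -0.9]
gripper_width: 0.001
```

```bash
python3 -m jog '[[1,0,0.001,0.0006,0],[1,0,0.001,0.0006,0],[1,0,0,0,0],[1,0,0,0,0],[1,0,0,0,0]]'; python3 -m jog '[[1,0.0002,0.001,0.0007,0],[1,0.0002,0.001,0.0007,0],[1,0,0,0,0],[1,0,0,0,0],[1,0,0,0,0]]'; python3 -m jog '[[1,0.0002,0.001,0.0007,0],[1,0.0002,0.001,0.0007,0],[1,0,0,0,0],[1,0,0,0,0],[1,0,0,0,0]]'
```

```text
time_s: 23.22
position: [543.0, 35.6, 19.5]
tcp_rot: [-2.017, -2.406, 0.004]
wrist_force: [-8.2, -2.0, 11.4]
gripper_width: -0.002
time_s: 23.63
position: [543.2, 35.6, 19.4]
tcp_rot: [-2.015, -2.404, 0.01]
wrist_force: [-16.5, -5.1, 25.9]
gripper_width: -0.001
time_s: 24.05
position: [543.3, 35.6, 19.3]
tcp_rot: [-2.013, -2.403, 0.015]
wrist_force: [-25.9, -7.0, 39.0]
gripper_width: -0.002
```

That is too steep: 39 N down against 26 N sideways. I'll ease the down part and add a bit toward the fence.

```bash
python3 -m jog '[[1,0,0.0003,-0.0007,0],[1,0,0.0003,-0.0007,0],[1,0,0.0002,-0.0006,0],[1,0,0,0,0],[1,0,0,0,0],[1,0,0,0,0],[1,0,0,0,0]]'
python3 - <<'E'
from m import *
mould('wrist','pics/w7.png'); s=robot.state(); F=np.array(s["wrist_force"]); print("Fu",F[:2]@u,"Fv",F[:2]@v,"Fz",F[2])
p=cam("side"); cv2.imwrite("pics/s7.png",p["color"])
b=cv2.resize(p["color"][140:240,180:300],None,fx=3.2,fy=3.2,interpolation=cv2.INTER_CUBIC); w=cv2.imread("pics/w7.png")[:320,150:512]
h=max(b.shape[0],w.shape[0]); f=lambda i:cv2.copyMakeBorder(i,0,h-i.shape[0],0,0,cv2.BORDER_CONSTANT); cv2.imwrite("pics/v7.png",np.hstack([f(w),f(b)]))
for n in ["top","side"]:
    p=cam(n)
    for t in ["timer","glaze_jar_cobalt","dolphin"]:
        r=robot.trace(p,t)
        if r: print(n,t,round(r[0]["conf"],2),np.median(pts(p,r[0]["pixels"]),0).round())
E
```

```text
time_s: 24.63
position: [543.2, 35.6, 19.4]
tcp_rot: [-2.012, -2.402, 0.017]
wrist_force: [-22.4, -7.9, 28.9]
gripper_width: 0.003
wrist 0.94 rect u,v ((573.2828369140625, -66.91346740722656), (60.04067611694336, 101.53462982177734), 0.18516786396503448) top rect ((570.0579833984375, -62.532814025878906), (88.46469116210938, 44.595645904541016), 89.35699462890625) z 59.6
 fence u at -100 591.5
 fence u at -60 592.0
 fence u at -25 591.7
 stop v [-7.  22.7]
 tcp u,v,z 540.9 -60.6 19.4
Fu -23.106202643288515 Fv -3.6939154258976794 Fz 28.98868052893273
top timer 0.71 [531. -99.  12.]
top glaze_jar_cobalt 0.79 [ 725. -252.   58.]
top dolphin 0.74 [546.  68.  46.]
side timer 0.81 [710. 341.  25.]
side glaze_jar_cobalt 0.76 [ 729. -236.   39.]
side dolphin 0.53 [352. 287.   7.]
```

View pics/v7.png

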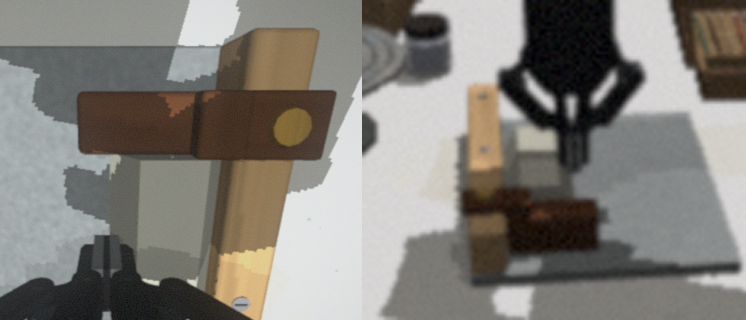

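The mould sits along the fence with its end at the stop, and the bystanders the side camera sees haven't moved. Wrist measurements still allow up to about 1 mm of gap at the stop, so I'll nudge the free end toward the stop once and then press again.

```bash
python3 -m jog '[[1,0,-0.004,-0.002,0],[1,0,-0.01,0,0],[1,0,0,-0.03,0],[1,0,0,-0.035,0],[1,-0.03,0.01,0,0],[1,-0.03,0.02,0,0],[1,-0.022,0.014,0,0],[1,0,0,0,0],[1,0,0,0,0]]' && python3 -c "
from m import *
mould('wrist')
P=573*u-142*v
delta(*P,12,10.15)"
```

```text
time_s: 25.93
position: [593.7, -38.9, 84.6]
tcp_rot: [2.021, 2.405, 0.001]
wrist_force: [-0.0, -0.0, -0.6]
gripper_width: -0.002
wrist 0.93 rect u,v ((572.9180908203125, -66.79397583007812), (101.03046417236328, 60.27338790893555), 89.96491241455078) top rect ((572.979736328125, -67.69932556152344), (99.20423126220703, 39.80387496948242), 89.68949127197266) z 59.5
 fence u at -140 603.1
 fence u at -100 590.8
 fence u at -60 590.7
 fence u at -25 590.8
 stop v [-4.6 -2.7]
 tcp u,v,z 576.2 -141.4 84.1
t 26.03 pos [592.1 -37.6  84.1] tool-y angle 10.02 shift [-0.7 -3.1 72.1] zaxis [-0.002  0.001 -1.   ] F [0.  0.4 0.3] w -0.003
turn units -0.03
```

```bash
python3 -m jog '[[1,0,-0.002,0.02,0],[1,0,0,0.025,0],[1,0,0,0.015,0],[1,0,0,0.008,0],[1,0,0,0.004,0],[1,0,0,0,0],[1,0,0,0,0]]' && python3 -m jog '[[1,0.004,0,0,0],[1,0.003,0,0,0],[1,0.002,0,0,0],[1,0.001,0,0,0],[1,0,0,0,0],[1,0,0,0,0]]' && python3 -m jog '[[1,0.001,0,0,0],[1,0.001,0,0,0],[1,0,0,0,0],[1,0,0,0,0]]' && python3 -m jog '[[1,0.001,0,0,0],[1,0.001,0,0,0],[1,0,0,0,0],[1,0,0,0,0]]'
```

```text
time_s: 26.62
position: [591.6, -38.0, 13.5]
tcp_rot: [2.017, 2.407, 0.001]
wrist_force: [1.0, -0.8, 0.4]
gripper_width: -0.003
time_s: 27.12
position: [589.6, -28.5, 13.1]
tcp_rot: [2.018, 2.407, 0.0]
wrist_force: [0.1, 0.4, 0.3]
gripper_width: 0.002
time_s: 27.45
position: [589.1, -26.6, 12.8]
tcp_rot: [-2.019, -2.407, 0.0]
wrist_force: [-0.2, -0.2, -0.3]
gripper_width: -0.0
time_s: 27.78
position: [588.7, -24.5, 12.9]
tcp_rot: [-2.018, -2.407, 0.0]
wrist_force: [0.4, 0.1, 0.9]
gripper_width: -0.002
```

```bash
python3 -m jog '[[1,0.001,0,0,0],[1,0.001,0,0,0],[1,0,0,0,0],[1,0,0,0,0]]' && python3 -m jog '[[1,0.001,0,0,0],[1,0,0,0,0],[1,0,0,0,0]]' && python3 -m jog '[[1,0.001,0,0,0],[1,0,0,0,0],[1,0,0,0,0]]'
```

```text
time_s: 28.12
position: [588.8, -24.2, 12.9]
tcp_rot: [2.016, 2.406, -0.002]
wrist_force: [1.3, -6.1, -1.2]
gripper_width: 0.002
time_s: 28.37
position: [588.7, -24.2, 13.0]
tcp_rot: [2.015, 2.406, -0.004]
wrist_force: [1.9, -9.2, -0.2]
gripper_width: 0.002
time_s: 28.62
position: [588.8, -24.2, 13.1]
tcp_rot: [2.014, 2.405, -0.005]
wrist_force: [0.8, -11.6, -2.0]
gripper_width: 0.003
```

The force rose at once with no motion, so the end was already hard against the stop. Returning for the final press.

```bash
python3 -m jog '[[1,-0.006,0,0,0],[1,-0.007,0,0,0],[1,0,0,-0.03,0],[1,0,0,-0.035,0],[1,0.03,-0.014,0,0],[1,0.03,-0.014,0,0],[1,0.017,-0.015,0,0],[1,0,0,0,0],[1,0,0,0,0]]' && python3 -c "
from m import *
mould('wrist')
P=534*u-61*v
delta(*P,20,10.15)"
```

```text
time_s: 29.37
position: [533.8, 35.6, 77.9]
tcp_rot: [-2.016, -2.409, -0.0]
wrist_force: [0.4, -0.2, -0.2]
gripper_width: -0.0
wrist 0.7 rect u,v ((572.9688110351562, -67.02725219726562), (60.224971771240234, 101.41266632080078), 0.019123222678899765) top rect ((572.75537109375, -65.97279357910156), (39.631813049316406, 95.98416900634766), 0.17298287153244019) z 59.6
 fence u at -140 622.1
 fence u at -100 591.4
 fence u at -60 591.6
 fence u at -25 591.5
 stop v [-6.9 22.7]
 tcp u,v,z 533.1 -60.2 78.2
t 29.47 pos [535.3  34.7  78.2] tool-y angle 10.05 shift [-0.8  0.9 58.2] zaxis [ 0.001 -0.    -1.   ] F [-0.6  0.   0.5] w -0.002
turn units -0.02
```

```bash
python3 -m jog '[[1,0,-0.001,0.02,0],[1,0,0,0.02,0],[1,0,0,0.01,0],[1,0,0,0.005,0],[1,0,0,0.003,0],[1,0,0,0,0],[1,0,0,0,0]]' && python3 -m jog '[[1,0,0.003,0,0],[1,0,0.002,0,0],[1,0,0.002,0,0],[1,0,0.001,0,0],[1,0,0,0,0],[1,0,0,0,0]]' && python3 -m jog '[[1,0.0002,0.001,0.0003,0],[1,0.0002,0.001,0.0003,0],[1,0,0,0,0],[1,0,0,0,0]]' && python3 -m jog '[[1,0.0002,0.001,0.0003,0],[1,0.0002,0.001,0.0003,0],[1,0,0,0,0],[1,0,0,0,0]]'
```

```text
time_s: 30.05
position: [534.5, 34.5, 20.5]
tcp_rot: [2.018, 2.406, 0.001]
wrist_force: [0.5, 0.6, 0.6]
gripper_width: 0.0
time_s: 30.55
position: [541.6, 36.2, 20.0]
tcp_rot: [2.018, 2.407, 0.0]
wrist_force: [-0.3, -0.7, -0.2]
gripper_width: 0.001
time_s: 30.88
position: [542.6, 36.6, 19.3]
tcp_rot: [-2.018, -2.407, 0.002]
wrist_force: [-4.4, -1.8, 4.6]
gripper_width: -0.001
time_s: 31.22
position: [542.7, 36.6, 19.2]
tcp_rot: [-2.016, -2.405, 0.007]
wrist_force: [-10.9, -3.9, 12.5]
gripper_width: -0.001
```

```bash
python3 -m jog '[[1,0.0001,0.001,0.0002,0],[1,0.0001,0.001,0.0002,0],[1,0,0,0,0],[1,0,0,0,0]]' && python3 -m jog '[[1,0,0.001,0.0002,0],[1,0,0.001,0.0001,0],[1,0,0,0,0],[1,0,0,0,0],[1,0,0,0,0],[1,0,0,0,0]]'
```

```text
time_s: 31.55
position: [542.8, 36.6, 19.1]
tcp_rot: [-2.014, -2.404, 0.012]
wrist_force: [-17.4, -6.0, 21.7]
gripper_width: -0.004
time_s: 32.05
position: [542.7, 36.7, 19.1]
tcp_rot: [-2.012, -2.402, 0.017]
wrist_force: [-22.3, -7.0, 28.5]
gripper_width: -0.001
```

```bash
python3 -m jog '[[1,0,0.0005,-0.0004,0],[1,0,0.0005,-0.0004,0],[1,0,0.0005,-0.0003,0],[1,0,0,0,0],[1,0,0,0,0],[1,0,0,0,0]]' && python3 -m jog '[[1,0,0,0,0],[1,0,0,0,0],[1,0,0,0,0],[1,0,0,0,0],[1,0,0,0,0],[1,0,0,0,0],[1,0,0,0,0],[1,0,0,0,0],[1,0,0,0,0],[1,0,0,0,0],[1,0,0,0,0],[1,0,0,0,0]]'
python3 - <<'E'
from m import *
mould('wrist'); s=robot.state(); F=np.array(s["wrist_force"]); print("Fu",F[:2]@u,"Fv",F[:2]@v,"Fz",F[2],"qvel",abs(s["qvel"]).max())
p=cam("side"); print([ (t,np.median(pts(p,robot.trace(p,t)[0]["pixels"]),0).round().tolist()) for t in ["timer","glaze_jar_cobalt","dolphin"]])
E
```

```text
time_s: 32.55
position: [542.7, 36.6, 19.2]
tcp_rot: [-2.011, -2.4, 0.02]
wrist_force: [-23.7, -8.4, 24.8]
gripper_width: 0.002
time_s: 33.55
position: [542.7, 36.7, 19.2]
tcp_rot: [-2.011, -2.4, 0.02]
wrist_force: [-24.1, -8.8, 25.7]
gripper_width: -0.003
wrist 0.56 rect u,v ((573.1676635742188, -71.88084411621094), (60.16575622558594, 111.1297378540039), 0.18912287056446075) top rect ((572.61376953125, -61.91316604614258), (39.491336822509766, 87.71347045898438), 0.1691417545080185) z 59.6
 fence u at -100 591.3
 fence u at -60 591.8
 fence u at -25 591.7
 stop v [-6.9 22.5]
 tcp u,v,z 540.7 -59.6 19.1
Fu -24.926145344367534 Fv -3.3695481635699513 Fz 24.869993291277897 qvel 0.00246930912870739
[('timer', [709.0, 342.0, 25.0]), ('glaze_jar_cobalt', [730.0, -238.0, 39.0]), ('dolphin', [616.0, 57.0, 52.0])]
```

```bash
python3 -c "
from h import *
print(robot.job_done()); s=robot.state(); print(s['time_s'],s['wrist_force'])"
```

```text
the job is handed in; nothing more can be done
None
the job is handed in; nothing more can be done
```

The mould is lying flat on the bed with one long side along the fence and one end against the stop. I handed the job in at about 34 s with the arm still pressing it diagonally.

**Last checks**
- **Push:** it held steady for 1 s at about 25 N toward the fence, 25 N down and 3 N toward the stop. The fingertips press on the sloped near side.
- **Fence:** the mould's far side measured u = 603.2 mm along the board's x direction, against 602.5–603.3 for the fence face. It was parallel to the fence within about 0.2°, and its top was at z = 59.6 mm, so it lies flat.
- **Stop:** a test push on the free end met about 12 N with almost no movement, so the other end was hard against the stop.
- **Timer and jar:** both were within 2 mm of their starting positions in the last look.

**What disagreed**
- **Fingertips:** they end about 28 mm behind the stated TCP. The grip was therefore probably on the lower slope rather than the vertical side (the opening read 0.60 where I expected 0.71), but the mould was carried level and did not slip. My first slide toward the fence also pushed on the slope. One press attempt passed above the mould without touching it, and I corrected for this.
- **First diagonal press:** it was too steep (39 N down), so I eased it, checked the stop and pressed again.
- **Dolphin:** the last network reading was a false detection on the fence. An earlier side view put it within 1 mm of its start, and the arm did not go near it.

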